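Tip the torch down into its charging dock and click it home

TASK

The black pocket torch has only been stood on its tail in its charging dock. Push it over so that it lies down in the dock's cradle, then push it back along the cradle onto the sprung brass charging contact until the orange catch springs fully up in front of its lamp end and keeps it there. Push only - never pick the torch up - and leave the things around the dock where they are.

Things in the scene. Friction and masses are not known exactly. Their poses are not given: they have to be found in the camera images.
- dock: Grey charging dock, fixed, x = -89 to +68 mm, 68 wide. Origin on the worktop under its middle line; x runs along the cradle from the closed tail end to the open lamp end. Cradle floor 12 mm above the worktop, 41 wide. End wall (inner face x = -80) and cheeks of the tail well (x = -88 to -24) 42 mm high; from there to x = +32 side rails with black lips, 33 mm high; beyond, open at the sides.
- dock_contact (a joint): Brass sprung pin, 10 mm diameter, in the middle of the end wall, 29 mm above the worktop. 0: out, tip at dock x = -73 mm; grows (m) as it is pushed in toward the wall, stop at 0.0065. Spring 450 N/m, about 3 N at the stop.
- dock_catch (a joint): Orange sprung tongue in the cradle floor, 16 mm wide, 8 thick. 0: up, 8 mm above the cradle floor; grows (m) as it is pressed down, 0.0085 at its stop. Light spring (0.5 N at most): the lying torch's weight keeps it down; it rises by itself once the lamp end is pushed past its holding face.
- catch_face (a point): Middle of the catch's upright holding face, in line with the dock: dock x = +43 mm, 16 mm above the worktop. The lamp face has to be pushed past this toward the tail end; the contact is then in by about 3 mm, and can go in 3 mm further.
- torch_lamp (a point): Centre of the lamp face, one end of the torch's axis. The torch: black, round, loose, 119 mm long, about 36 across, 0.14 kg. It starts on its tail in the well, lamp up, this point 131 mm above the worktop. Tipped toward dock +x it falls into the cradle, lamp at the open end (then near x = +84 mm), its axis 29 mm and its top 46 mm above the worktop.
- torch_tail (a point): Centre of the torch's tail face, the other end of its axis, 119 mm from the lamp face. Standing it is 12 mm above the worktop, lying in the cradle 29 mm.
- torch: The whole torch; its origin lies on the side of its barrel, midway along; use the two points for its axis.
- bulb_box: Orange-brown carton 64 x 64 x 88 mm, standing loose near the dock. Origin: centre of its underside.
- tape_measure: Yellow and black tape measure 47 x 86 x 64 mm, standing loose near the dock. Origin: centre of its underside.
- tape_roll: Roll of black tape, 62 mm across, 19 mm high, lying loose near the dock. Origin: centre of its underside.
Mind the look-alikes: they are no part of the job. What is shaped like the torch but blue is not meant.

How it is judged:
By the outcome, as a careful person would: the job done as asked, in the order asked, and still so for the second after the job is handed in, with the robot touching nothing.
It also fails if it takes over 42 s, if anything falls off the work surface, if the arm or the gripper's body presses on something with over 40 N, if the wrist force passes 120 N, or if a joint passes its speed limit or range.

ROBOT

A 7-joint arm with a two-finger parallel gripper is mounted at the origin on a cart in front of the work surface, level with it; the furniture and walls round the work are solid. World frame = base frame: x ahead of the robot, y to its left, z up, the work surface at z = 0. Lengths are in m, angles in rad, forces in N, time in s.
With the tool pointing down it reaches from about 0.425 to 0.875 m from the base axis. Payload 9.9 kg.
Tool frame: the origin (TCP) lies at the very end of the fingers, on their centre line; the grasp point (between the pads) lies 19 mm behind it (manip.hold_point_z is the distance from the TCP to the grasp point, in m); z points along the fingers, y is the line along which they close (so a half turn about z gives the same grasp; the last joint's range is limited). The gripper opens to 85 mm and grips with 20 to 120 N. Pads are 22 mm wide; open, the fingers measure 114 mm over their backs; the gripper's body (76 mm by 85 mm) begins 54 mm behind the grasp point. The pads swing forward as they close: fully open they stand 13 mm farther back than shut.
Start: joints at [1.206, 0.576, 0.025, 1.437, -0.015, 1.129, -0.057], TCP at [0.187, -0.649, 0.231] pointing down, gripper open.
Joint ranges: [-2.76, 2.76], [-0.34, 2.15], [-1.52, 1.57], [0.19, 2.46], [-1.09, 4.23], [0.17, 1.99], [-2.82, 2.82]. Speed limits (rad/s): [2.22, 2.22, 3.01, 3.01, 3.14, 3.14, 3.14].

INTERFACE

Orientations are given as a rotation vector (axis times angle).
In Python, from cell import manip gives the robot as it stands.
- The arm moves only by the tool play_rows, never from a script. Its argument "rows" is a list of rows, each an object with "jaw": the closure, from -1 (fully open) to 1 (shut); "xyz": the shift along the tool's x, y, z each as a share of 400 mm, from -1 to 1, a list of three; "spin": the turn about the tool's z as a share of 360 degrees, from -1 to 1. In form: [{"jaw": jaw, "xyz": [x, y, z], "spin": spin}, ...]. A call has 1 to 10 rows; each row is the pose to reach, as a shift and turn from the pose commanded when the call began, along the tool's axes at that moment, turning the shorter way round; what a row does not reach only later rows make up. A row lasts 1/8 s, in which the tool goes at most 62.5 mm and 10.7 degrees, less where a joint would pass 70% of its speed; a pose out of reach is approached as far as the arm can. A call with a number of a shift or a turn outside -1 to 1 is refused whole. A call with a gripper value outside its range is refused whole. The fingers move at their own pace and stop on an object; the grip force is fixed at half the most. Time passes only in rows, so rows that repeat a pose let the fingers close. It gives the time, the measured TCP pose, the force, the opening and the grip force at its end, in the units of the state.
- manip.sense(): the state, without advancing time (a new reading comes with each control period).
- manip.read_camera(name): name is "scene" or "top" or "wrist"; returns a dict with "frame" (420x560x3 uint8, red, green, blue), "fx", "fy", "cx", "cy" (pixels), "origin" and "rotation" of the camera in the world. Camera axes: x right, y down, z forward; pixel columns grow to the right and rows downward; lengths in m; the calibration is good to about 2 mm. A picture is of the moment at which its call begins. There is no depth.
- manip.job_done(): hands the job in; it is judged then, once.
The state is a dict: "clock": time; "joint_positions": joint angles; "joint_vel": joint speeds; "tau": joint torques, N m; "position": TCP position; "orientation": TCP orientation; "wrist_force": force on the tool from outside, world axes, zero at the start; "ft_torque": the same for the moment, N m; "width": opening from 0.0 (shut) to 1.0 (fully open); "grip_force": force on a finger pad.
Only numpy, scipy, OpenCV 4.12 (cv2) and the standard library are available. Lean on these libraries where they do the work, as an engineer would, in place of code of your own. Each camera call takes 0.05 s, during which the arm holds its last target. There are 200 camera calls.

## Working session

There is one attempt and no reset: what is moved stays moved. The work goes in short steps, Python scripts to look and compute and a tool call to move; the robot and the scene stay as the last step left them, time stands still between calls to the robot, and variables do not carry over. Pictures are saved under pics/ and viewed, at most 10 in all, crops included, and the job is handed in when it is done.

Besides the shell and the picture viewer there is one more tool, called after "Request:" as a command line: name --argument value ..., lists and objects as JSON in quotes. play_rows: Moves the arm, as the interface text tells. Its arguments: {"type":"object","properties":{"rows":{"type":"array"}},"required":["rows"]}

```bash
mkdir -p pics; python3 - <<'E'
from cell import manip
import cv2,numpy as np
for n in("scene","top"):
    c=manip.read_camera(n); cv2.imwrite(f"pics/{n}0.png",cv2.resize(c["frame"][:,:,::-1],(784,588)))
    np.savez(f"{n}.npz",**{k:np.array(v) for k,v in c.items()})
    print(n,c["fx"],c["fy"],c["cx"],c["cy"],c["origin"],np.round(c["rotation"],3).tolist())
s=manip.sense();print(s["position"],s["orientation"],s["clock"])
E
```

```text
scene 482.09792663948645 482.09792663948645 275.8604591836223 220.8402211311199 [ 0.21931146 -0.61172078  0.76702963] [-2.267, 0.534, -0.219]
top 395.3702998327718 395.3702998327718 278.6316554191594 207.83447682701117 [0.39068391 0.04460623 1.1503348 ] [-2.153, 2.163, -0.127]
[ 0.18696137 -0.64817108  0.23054094] [-3.10925035e+00 -4.39476136e-01  4.28798982e-04] 0.1
```

View pics/scene0.png

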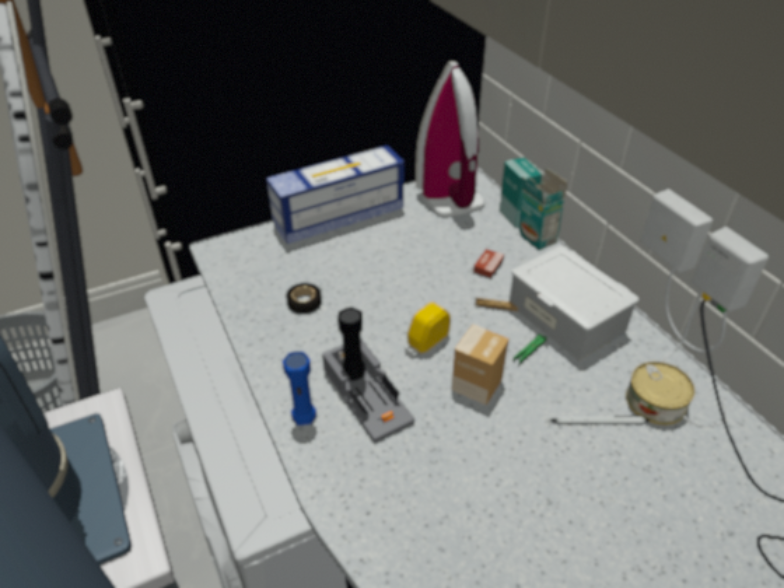

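View pics/top0.png

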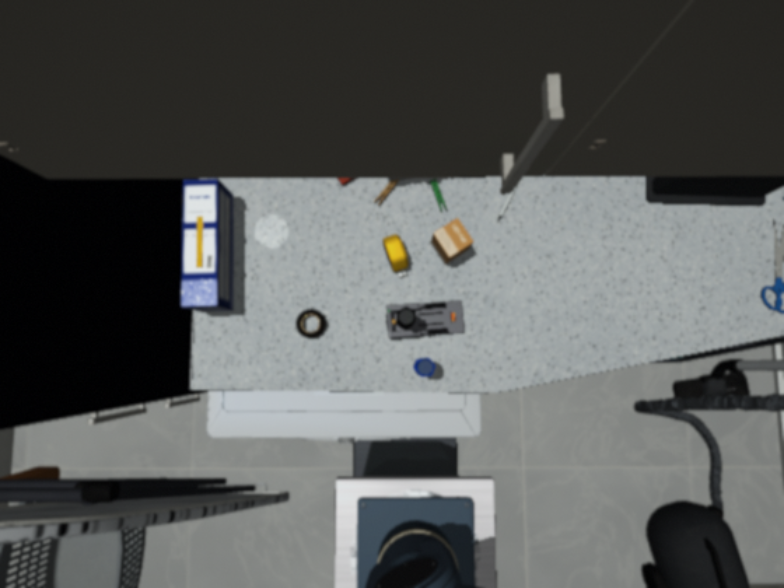

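The scene view shows the black torch upright at about (350,345) in the dock, with the catch at (387,416). The blue look-alike is to the left, and the tape measure and carton are behind. In the top view the dock spans about (387-463, 302-338), with its open end at the right, toward -y. Next I'll enlarge both.

```bash
python3 - <<'E'
import cv2,numpy as np
t=np.load("top.npz")["frame"][205:280,268:343,::-1]; s=np.load("scene.npz")["frame"][215:315,220:300,::-1]
a=cv2.resize(t,(400,400),interpolation=cv2.INTER_CUBIC) ; a=cv2.resize(t,None,fx=5.3333,fy=5.3333,interpolation=cv2.INTER_CUBIC)
b=cv2.resize(s,None,fx=5,fy=5,interpolation=cv2.INTER_CUBIC)
o=np.zeros((500,800,3),np.uint8);o[:400,:400]=a[:400,:400];o[:500,400:]=b
cv2.imwrite("pics/crop.png",o)
E
```

```text
(no output)
```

View pics/crop.png

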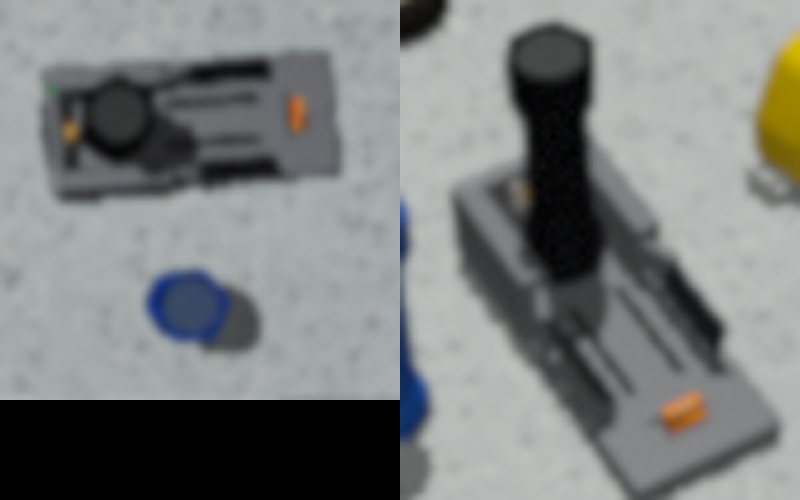

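The crop shows these features. Top half: lamp (119,112), catch (298,113), open-end corners (328,52) and (340,174), tail corners (42,70) and (57,200). Scene half: lamp (550,58), catch (685,411), open-end corners (778,425) and (637,495), tail-left corner (455,188).

```bash
cat > h.py <<'E'
import numpy as np
from scipy.spatial.transform import Rotation as R
def proj(c,p):
    q=R.from_rotvec(c["rotation"]).inv().apply(np.array(p)-c["origin"]); return c["fx"]*q[0]/q[2]+c["cx"],c["fy"]*q[1]/q[2]+c["cy"]
def at(c,u,v,z):
    d=R.from_rotvec(c["rotation"]).apply([(u-c["cx"])/c["fx"],(v-c["cy"])/c["fy"],1]); return c["origin"]+d*(z-c["origin"][2])/d[2]
E
python3 - <<'E'
from h import *
from scipy.optimize import least_squares
T=np.load("top.npz");S=np.load("scene.npz")
top=[("lamp",119,112,.131),("catch",298,113,.020),("oR",328,52,.012),("oL",340,174,.012),("tR",42,70,.042),("tL",57,200,.042),("blue",190,303,.119),("pin",70,131,.029)]
sc=[("lamp",550,58,.131),("catch",685,411,.018),("oR",778,425,.012),("oL",637,495,.012),("tL",455,188,.042)]
for n,x,y,z in top: print("T",n,at(T,267.5+(x+.5)/5.3333,204.5+(y+.5)/5.3333,z).round(4))
for n,x,y,z in sc: print("S",n,at(S,219.5+(x-399.5)/5,214.5+(y+.5)/5,z).round(4))
# other objects from first pictures (x 1/1.4)
for n,x,y,z in [("box top c",453,240,.088),("tape c",396,253,.064),("tapeend",390,238,.06),("tapeend2",403,270,.06),("roll",312,323,.019)]: print(n,at(T,x/1.4,y/1.4,z).round(3))
E
```

```text
T lamp [0.4675 0.0183 0.131 ]
T catch [ 0.4749 -0.0806  0.02  ]
T oR [ 0.5086 -0.0984  0.012 ]
T oL [ 0.4425 -0.1035  0.012 ]
T tR [0.4966 0.0565 0.042 ]
T tL [0.4282 0.0489 0.042 ]
T blue [ 0.3755 -0.0157  0.119 ]
T pin [0.4652 0.0418 0.029 ]
S lamp [0.465  0.0147 0.131 ]
S catch [ 0.4743 -0.081   0.018 ]
S oR [ 0.5058 -0.0993  0.012 ]
S oL [ 0.4421 -0.1046  0.012 ]
S tL [0.4325 0.0487 0.042 ]
box top c [ 0.619 -0.076  0.088]
tape c [0.598 0.035 0.064]
tapeend [0.63  0.047 0.06 ]
tapeend2 [0.564 0.021 0.06 ]
roll [0.462 0.208 0.019]
```

```bash
cat >> h.py <<'E'
D=np.array([.083,-.9965,0]);N=np.array([.9965,.083,0]);O=np.array([.470,-.0345,0])
def dock(x,z,n=0): return O+x*D+n*N+[0,0,z]
RT=R.from_matrix(np.c_[-D,N,[0,0,-1]])   # wanted tool attitude, x = -d
def goto(s,p):
    r=R.from_rotvec(s["orientation"]); e=(r.inv()*RT).as_rotvec()
    return (r.inv().apply(np.array(p)-s["position"])/.4).round(4).tolist(),(e[2]/2/np.pi).round(4),e.round(3)
E
python3 - <<'E'
from h import *
from cell import manip
s=manip.sense()
for p in([.38,-.42,.25],dock(-.115,.23)): print(p,goto(s,p))
E
```

```text
[0.38, -0.42, 0.25] ([0.6218, -0.4144, -0.0481], np.float64(-0.2185), array([-1.000e-03, -1.000e-03, -1.373e+00]))
[0.460455  0.0800975 0.23     ] ([1.1616, -1.5598, 0.0036], np.float64(-0.2185), array([-1.000e-03, -1.000e-03, -1.373e+00]))
```

Request:
play_rows --rows '[{"jaw": 1, "xyz": [0.2, -0.13, -0.05], "spin": -0.02}, {"jaw": 1, "xyz": [0.62, -0.41, -0.05], "spin": -0.06}, {"jaw": 1, "xyz": [0.62, -0.41, -0.05], "spin": -0.1}, {"jaw": 1, "xyz": [0.62, -0.41, -0.05], "spin": -0.1}, {"jaw": 1, "xyz": [0.62, -0.41, -0.05], "spin": -0.1}, {"jaw": 1, "xyz": [0.62, -0.41, -0.05], "spin": -0.1}, {"jaw": 1, "xyz": [0.62, -0.41, -0.05], "spin": -0.1}, {"jaw": 1, "xyz": [0.62, -0.41, -0.05], "spin": -0.1}]'

```text
clock: 1.1
position: [0.3788, -0.4234, 0.251]
orientation: [-2.824, -1.376, 0.001]
wrist_force: [-0.1, 0.0, 0.6]
width: 0.001
grip_force: 0.0
```

```bash
python3 - <<'E'
from h import *
from cell import manip
s=manip.sense();print(s["position"],s["joint_positions"],s["width"],s["clock"])
for p in([.45,-.15,.25],dock(-.115,.24)): print(p,goto(s,p))
E
```

```text
[ 0.37875591 -0.42336063  0.25103014] [ 0.8798255   0.40100349 -0.17774128  1.69277093  0.08007209  1.05540963
  0.01243348] 0.0011610594804655602 1.1
[0.45, -0.15, 0.25] ([0.648, -0.2808, 0.0024], np.float64(-0.1189), array([-0.001,  0.   , -0.747]))
[0.460455  0.0800975 0.24     ] ([1.1172, -0.6147, 0.0273], np.float64(-0.1189), array([-0.001,  0.   , -0.747]))
```

Request:
play_rows --rows '[{"jaw": 1, "xyz": [0.2, -0.09, 0.0], "spin": -0.03}, {"jaw": 1, "xyz": [0.45, -0.2, 0.0], "spin": -0.06}, {"jaw": 1, "xyz": [0.65, -0.29, 0.0], "spin": -0.09}, {"jaw": 1, "xyz": [0.85, -0.42, 0.0], "spin": -0.119}, {"jaw": 1, "xyz": [1.0, -0.53, 0.0], "spin": -0.119}, {"jaw": 1, "xyz": [1.0, -0.53, 0.0], "spin": -0.119}, {"jaw": 1, "xyz": [1.0, -0.53, 0.0], "spin": -0.119}, {"jaw": 1, "xyz": [1.0, -0.53, 0.0], "spin": -0.119}, {"jaw": 1, "xyz": [1.0, -0.53, 0.0], "spin": -0.119}, {"jaw": 1, "xyz": [1.0, -0.53, 0.0], "spin": -0.119}]'

```text
clock: 2.35
position: [0.4584, 0.0217, 0.2511]
orientation: [2.127, 2.312, -0.001]
wrist_force: [-0.6, -1.5, -1.0]
width: -0.0
grip_force: 0.0
```

```bash
python3 - <<'E'
from h import *
from cell import manip
s=manip.sense();print(s["position"],s["joint_positions"],s["clock"])
for p in(dock(-.120,.24),dock(-.120,.103),dock(-.03,.103)): print(p,goto(s,p))
E
```

```text
[0.45838644 0.02167209 0.251108  ] [ 0.27105474  0.26419823 -0.53495385  1.93649944  0.16125238  0.98315544
 -0.25526076] 2.35
[0.46004 0.08508 0.24   ] ([0.1576, 0.0173, 0.0277], np.float64(0.0), array([-0.001,  0.001,  0.   ]))
[0.46004 0.08508 0.103  ] ([0.1578, 0.0175, 0.3702], np.float64(0.0), array([-0.001,  0.001,  0.   ]))
[ 0.46751  -0.004605  0.103   ] ([-0.0671, 0.0175, 0.3703], np.float64(0.0), array([-0.001,  0.001,  0.   ]))
```

Next I move behind the torch, lower, and look once before pushing.

Request:
play_rows --rows '[{"jaw": 1, "xyz": [0.08, 0.01, 0.0], "spin": 0}, {"jaw": 1, "xyz": [0.16, 0.017, 0.0], "spin": 0}, {"jaw": 1, "xyz": [0.16, 0.017, 0.0], "spin": 0}, {"jaw": 1, "xyz": [0.16, 0.017, 0.1], "spin": 0}, {"jaw": 1, "xyz": [0.16, 0.017, 0.22], "spin": 0}, {"jaw": 1, "xyz": [0.16, 0.017, 0.34], "spin": 0}, {"jaw": 1, "xyz": [0.16, 0.017, 0.37], "spin": 0}, {"jaw": 1, "xyz": [0.16, 0.017, 0.37], "spin": 0}]'

```text
clock: 3.35
position: [0.4599, 0.0869, 0.1035]
orientation: [-2.125, -2.313, 0.002]
wrist_force: [0.1, -0.6, 0.2]
width: 0.003
grip_force: 0.0
```

```bash
python3 - <<'E'
from h import *
from cell import manip
import cv2
s=manip.sense();print(s["position"],s["wrist_force"],s["clock"])
for p in(dock(-.08,.103),dock(-.02,.103)): print(p,goto(s,p))
c=manip.read_camera("scene")["frame"][180:330,200:350,::-1];t=manip.read_camera("top")["frame"][190:290,250:350,::-1]
cv2.imwrite("pics/pre.png",np.hstack([cv2.resize(x,(400,400),interpolation=2) for x in(c,t)]))
E
```

```text
[0.45988758 0.08692773 0.1034708 ] [ 0.09685594 -0.56846461  0.18112311] 3.35
[0.46336 0.04522 0.103  ] ([-0.1046, -0.0002, 0.0012], np.float64(0.0003), array([-0.001,  0.001,  0.002]))
[ 0.46834 -0.01457  0.103  ] ([-0.2546, -0.0004, 0.0013], np.float64(0.0003), array([-0.001,  0.001,  0.002]))
```

View pics/pre.png

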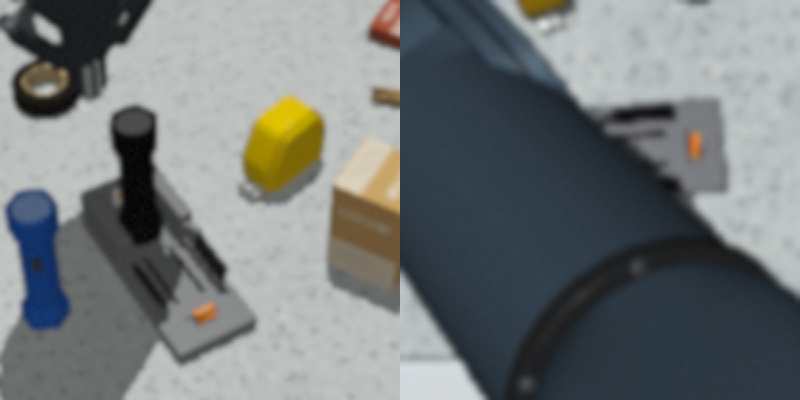

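The closed fingers (92,80) stand just behind the upright torch (133,120), clear of the tape roll. Pushing now.

Request:
play_rows --rows '[{"jaw": 1, "xyz": [-0.05, 0, 0], "spin": 0}, {"jaw": 1, "xyz": [-0.09, 0, 0], "spin": 0}, {"jaw": 1, "xyz": [-0.11, 0, 0], "spin": 0}, {"jaw": 1, "xyz": [-0.13, 0, 0], "spin": 0}, {"jaw": 1, "xyz": [-0.15, 0, 0], "spin": 0}, {"jaw": 1, "xyz": [-0.17, 0, 0], "spin": 0}, {"jaw": 1, "xyz": [-0.19, 0, 0], "spin": 0}, {"jaw": 1, "xyz": [-0.21, 0, 0], "spin": 0}, {"jaw": 1, "xyz": [-0.23, 0, 0], "spin": 0}, {"jaw": 1, "xyz": [-0.23, 0, 0], "spin": 0}]'

```text
clock: 4.7
position: [0.4676, -0.0045, 0.1033]
orientation: [-2.125, -2.314, 0.0]
wrist_force: [0.0, -0.5, 0.9]
width: -0.001
grip_force: 0.0
```

Request:
play_rows --rows '[{"jaw": 1, "xyz": [0, 0, -0.1], "spin": 0}, {"jaw": 1, "xyz": [0, 0, -0.2], "spin": 0}, {"jaw": 1, "xyz": [0, 0, -0.2], "spin": 0}, {"jaw": 1, "xyz": [0, 0, -0.2], "spin": 0}]'

```text
clock: 5.2
position: [0.4673, -0.0038, 0.183]
orientation: [2.124, 2.315, -0.0]
wrist_force: [0.1, -0.7, -0.4]
width: -0.001
grip_force: 0.0
```

```bash
python3 - <<'E'
from h import *
from cell import manip
import cv2
s=manip.sense();print(s["position"],s["wrist_force"],s["clock"])
for p in(dock(.12,.18),dock(.12,.025),dock(.05,.025)): print(p,goto(s,p))
C=manip.read_camera("scene");c=C["frame"][180:330,200:350,::-1];t=manip.read_camera("wrist")["frame"][:,70:490,::-1]
cv2.imwrite("pics/lie.png",np.hstack([cv2.resize(x,(400,400),interpolation=2) for x in(c,t)]))
E
```

```text
[ 0.46733308 -0.00375308  0.18298988] [ 0.05363748 -0.72371277 -0.37411492] 5.2
[ 0.47996 -0.15408  0.18   ] ([-0.3771, -0.0009, 0.0075], np.float64(0.0005), array([-0.   ,  0.   ,  0.003]))
[ 0.47996 -0.15408  0.025  ] ([-0.3771, -0.0008, 0.395], np.float64(0.0005), array([-0.   ,  0.   ,  0.003]))
[ 0.47415  -0.084325  0.025   ] ([-0.2021, -0.0003, 0.395], np.float64(0.0005), array([-0.   ,  0.   ,  0.003]))
```

View pics/lie.png

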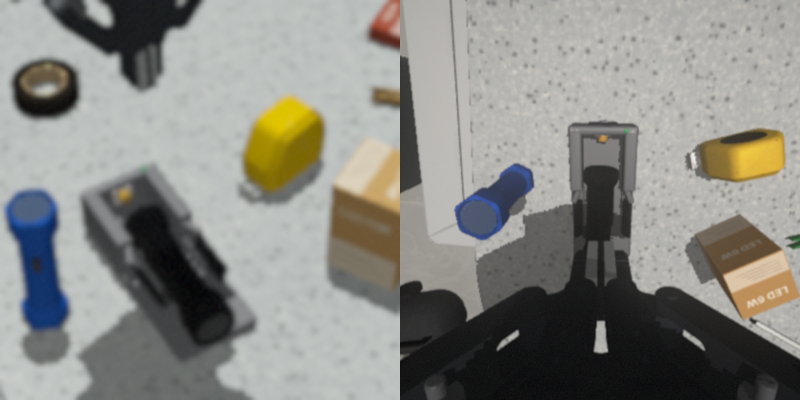

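The torch lies between the rails with its lamp end at the left-crop point (213,327). The surrounding objects haven't moved. Next I go in front of the lamp.

Request:
play_rows --rows '[{"jaw": 1, "xyz": [-0.15, 0, 0], "spin": 0}, {"jaw": 1, "xyz": [-0.28, 0, 0], "spin": 0}, {"jaw": 1, "xyz": [-0.377, 0, 0], "spin": 0}, {"jaw": 1, "xyz": [-0.377, 0, 0.05], "spin": 0}, {"jaw": 1, "xyz": [-0.377, 0, 0.18], "spin": 0}, {"jaw": 1, "xyz": [-0.377, 0, 0.3], "spin": 0}, {"jaw": 1, "xyz": [-0.377, 0, 0.37], "spin": 0}, {"jaw": 1, "xyz": [-0.377, 0, 0.392], "spin": 0}, {"jaw": 1, "xyz": [-0.377, 0, 0.392], "spin": 0}]'

```text
clock: 6.42
position: [0.4804, -0.1536, 0.0262]
orientation: [-2.123, -2.315, 0.001]
wrist_force: [-0.2, 0.0, 0.4]
width: -0.005
grip_force: 0.0
```

```bash
python3 - <<'E'
from h import *
from cell import manip
import cv2
s=manip.sense();print(s["position"],s["wrist_force"],s["clock"])
for p in(dock(.095,.026),dock(.06,.026),dock(.051,.026)): print(p,goto(s,p))
C=manip.read_camera("scene");print([ (np.array(proj(C,p))-[200,180])*400/150 for p in (dock(.084,.029),dock(.084,.046),s["position"])])
c=C["frame"][180:330,200:350,::-1];t=manip.read_camera("wrist")["frame"][:,70:490,::-1]
cv2.imwrite("pics/front.png",np.hstack([cv2.resize(x,(400,400),interpolation=2) for x in(c,t)]))
E
```

```text
[ 0.48035474 -0.15364601  0.02616314] [-0.19106438  0.01521923  0.41098269] 6.425
[ 0.477885  -0.1291675  0.026    ] ([0.0615, -0.0009, 0.0004], np.float64(0.0005), array([-0.001, -0.001,  0.003]))
[ 0.47498 -0.09429  0.026  ] ([0.149, -0.0006, 0.0005], np.float64(0.0005), array([-0.001, -0.001,  0.003]))
[ 0.474233  -0.0853215  0.026    ] ([0.1715, -0.0005, 0.0005], np.float64(0.0005), array([-0.001, -0.001,  0.003]))
[array([230.88055458, 337.77906404]), array([230.998167  , 322.89930505]), array([258.62881461, 375.60600927])]
```

View pics/front.png

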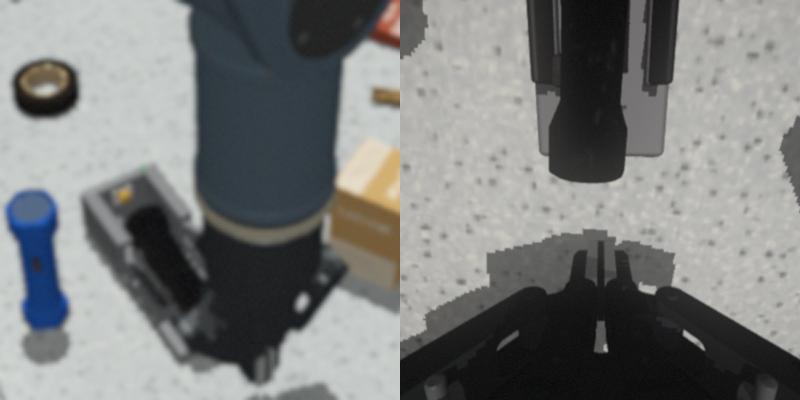

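The torch lies in the cradle with its lamp end a few mm left of the dock's middle line (lamp at x≈588 against dock 602 in the right crop). The fingers are in line in front of it, so I push slowly with a flat front.

Request:
play_rows --rows '[{"jaw": 1, "xyz": [0.03, 0, 0], "spin": 0}, {"jaw": 1, "xyz": [0.055, 0, 0], "spin": 0}, {"jaw": 1, "xyz": [0.07, 0, 0], "spin": 0}, {"jaw": 1, "xyz": [0.085, 0, 0], "spin": 0}, {"jaw": 1, "xyz": [0.1, 0, 0], "spin": 0}, {"jaw": 1, "xyz": [0.115, 0, 0], "spin": 0}, {"jaw": 1, "xyz": [0.13, 0, 0], "spin": 0}, {"jaw": 1, "xyz": [0.14, 0, 0], "spin": 0}, {"jaw": 1, "xyz": [0.14, 0, 0], "spin": 0}]'

```text
clock: 7.65
position: [0.4756, -0.0976, 0.0264]
orientation: [-2.123, -2.315, -0.0]
wrist_force: [0.5, 0.5, 0.4]
width: 0.004
grip_force: 0.0
```

```bash
python3 - <<'E'
from h import *
from cell import manip
import cv2
s=manip.sense();print(s["position"],s["wrist_force"],s["clock"],s["joint_positions"])
for p in(dock(.055,.026),dock(.051,.026)): print(goto(s,p))
w=manip.read_camera("wrist")["frame"][:,:,::-1]
cv2.imwrite("pics/mid.png",cv2.resize(w,None,fx=1.4,fy=1.4,interpolation=2))
E
```

```text
[ 0.47558581 -0.0976029   0.02644137] [0.54678295 0.4578295  0.44312439] 7.65 [ 0.3414973   0.61916497 -0.34639661  2.1368468   0.46208344  0.45695021
 -0.27804807]
([0.0209, -0.0007, 0.0011], np.float64(0.0006), array([-0.   , -0.   ,  0.004]))
([0.0309, -0.0007, 0.0011], np.float64(0.0006), array([-0.   , -0.   ,  0.004]))
```

View pics/mid.png

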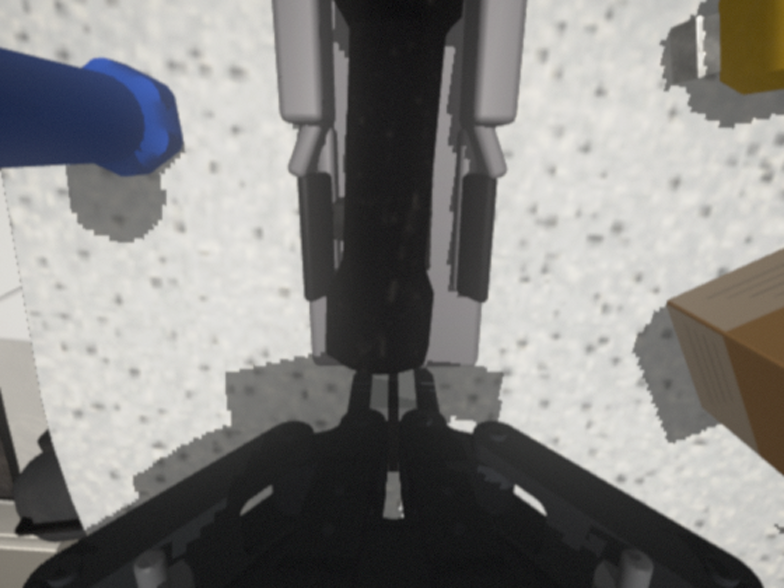

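The head (328–432 px) is about to enter between the lips (330–460 px), slightly to the left, and its chamfer should centre it. I continue in fine steps.

Request:
play_rows --rows '[{"jaw": 1, "xyz": [0.01, 0, 0], "spin": 0}, {"jaw": 1, "xyz": [0.02, 0, 0], "spin": 0}, {"jaw": 1, "xyz": [0.02, 0, 0], "spin": 0}]'

```text
clock: 8.07
position: [0.475, -0.0897, 0.0265]
orientation: [-2.123, -2.315, -0.0]
wrist_force: [-0.5, -1.0, -1.1]
width: 0.001
grip_force: 0.0
```

```bash
python3 - <<'E'
from h import *
from cell import manip
import cv2
s=manip.sense();print(s["position"],s["wrist_force"],s["clock"])
print(goto(s,dock(.051,.026)))
C=manip.read_camera("wrist");w=C["frame"][:,:,::-1]
for x in(.040,.043,.05,.055,.06,.068): print(x,np.round(proj(C,dock(x,.046)),1),np.round(proj(C,dock(x,.029)),1),np.round(proj(C,dock(x,.012)),1))
w=w[150:330,180:380]
cv2.imwrite("pics/mid2.png",cv2.resize(w,None,fx=3,fy=3,interpolation=2))
E
```

```text
[ 0.47496149 -0.08973074  0.02647011] [-0.52117952 -1.03648148 -1.08802445] 8.075
([0.0111, -0.0009, 0.0012], np.float64(0.0006), array([-0.   , -0.   ,  0.004]))
0.04 [282.4 263.1] [282.1 246.4] [281.9 232.9]
0.043 [282.3 269.1] [282.1 251.9] [281.9 237.9]
0.05 [282.2 282.8] [282.  264.4] [281.8 249.4]
0.055 [282.2 292.3] [282.  273.1] [281.8 257.5]
0.06 [282.1 301.6] [281.9 281.7] [281.7 265.4]
0.068 [282.  316.1] [281.8 295. ] [281.7 277.8]
```

View pics/mid2.png

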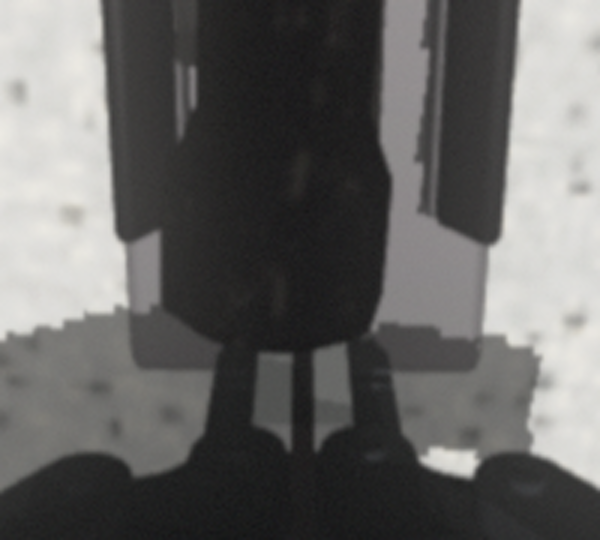

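Request:
play_rows --rows '[{"jaw": 1, "xyz": [0.005, 0, 0], "spin": 0}, {"jaw": 1, "xyz": [0.0075, 0, 0], "spin": 0}, {"jaw": 1, "xyz": [0.0075, 0, 0], "spin": 0}]'

```text
clock: 8.5
position: [0.4748, -0.0874, 0.0265]
orientation: [2.124, 2.315, -0.0]
wrist_force: [0.9, -3.0, 0.1]
width: 0.005
grip_force: 1.3
```

Request:
play_rows --rows '[{"jaw": 1, "xyz": [0.005, 0, 0], "spin": 0}, {"jaw": 1, "xyz": [0.005, 0, 0], "spin": 0}]'

```text
clock: 8.75
position: [0.4747, -0.0853, 0.0265]
orientation: [2.124, 2.315, 0.0]
wrist_force: [1.2, -4.0, -1.3]
width: -0.001
grip_force: 1.7
```

Request:
play_rows --rows '[{"jaw": 1, "xyz": [0.0025, 0, 0], "spin": 0}, {"jaw": 1, "xyz": [0.0025, 0, 0], "spin": 0}]'

```text
clock: 9.0
position: [0.4746, -0.085, 0.0265]
orientation: [2.124, 2.314, -0.001]
wrist_force: [1.9, -5.5, -1.1]
width: 0.005
grip_force: 3.2
```

```bash
python3 - <<'E'
from h import *
from cell import manip
import cv2
C=manip.read_camera("wrist");w=C["frame"][150:330,180:380,::-1]
s=manip.sense();print(s["wrist_force"],s["position"])
cv2.imwrite("pics/mid3.png",cv2.resize(w,None,fx=3,fy=3,interpolation=2))
h=cv2.cvtColor(C["frame"],cv2.COLOR_RGB2HSV);m=(h[...,0]<18)&(h[...,1]>150)&(h[...,2]>60);m[:, 400:]=0;ys,xs=np.nonzero(m);print(len(xs),xs.min(initial=999),xs.max(initial=0),ys.min(initial=999),ys.max(initial=0))
E
```

```text
[ 1.27664084 -6.03319453 -0.27702905] [ 0.47464139 -0.0849868   0.02654855]
0 999 0 999 0
```

View pics/mid3.png

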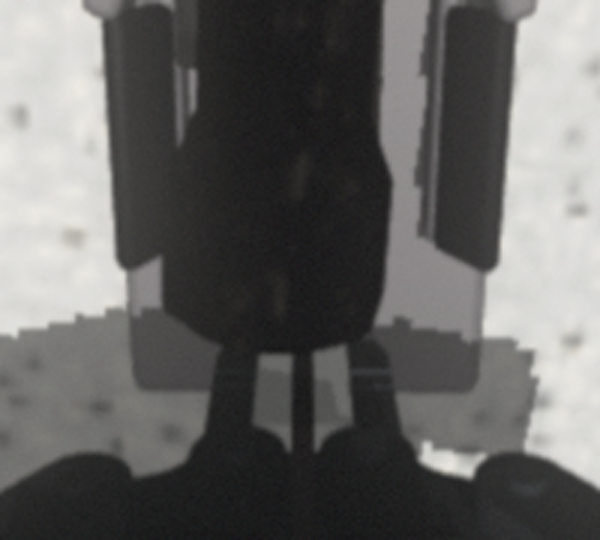

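The force rose to 6 N with almost no travel, and I estimate the lamp at x≈40.5 mm, so the contact is near its stop. I back off and check the catch.

Request:
play_rows --rows '[{"jaw": 1, "xyz": [-0.02, 0, 0], "spin": 0}, {"jaw": 1, "xyz": [-0.06, 0, 0], "spin": 0}, {"jaw": 1, "xyz": [-0.14, 0, 0], "spin": 0}, {"jaw": 1, "xyz": [-0.16, 0, 0], "spin": 0}, {"jaw": 1, "xyz": [-0.16, 0, 0], "spin": 0}]'

```text
clock: 9.68
position: [0.4798, -0.1486, 0.0264]
orientation: [-2.126, -2.313, -0.0]
wrist_force: [0.9, 1.1, -0.5]
width: -0.001
grip_force: 0.0
```

```bash
python3 - <<'E'
from h import *
from cell import manip
import cv2
C=manip.read_camera("wrist");w=C["frame"][60:260,180:380,::-1]
s=manip.sense();print(s["wrist_force"],s["position"],s["clock"])
for x in(.040,.043,.068): print(x,[((np.array(proj(C,dock(x,z)))-[180,60])*3).round() for z in(.012,.02,.046)])
cv2.imwrite("pics/after.png",cv2.resize(w,None,fx=3,fy=3,interpolation=2))
E
```

```text
[0.32219389 0.49371373 0.16397   ] [ 0.47992431 -0.14772579  0.02643627] 9.725
0.04 [array([307., 183.]), array([308., 185.]), array([309., 196.])]
0.043 [array([307., 202.]), array([308., 205.]), array([309., 220.])]
0.068 [array([307., 352.]), array([307., 363.]), array([308., 407.])]
```

View pics/after.png

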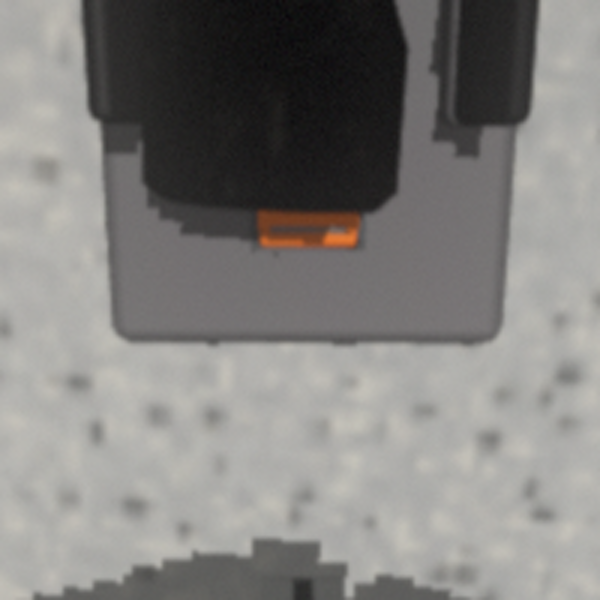

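The orange catch now shows right in front of the lamp rim, at (258–360, 212–247). To judge its height I'll clear the arm and compare the orange blob with its initial "up" shape in the scene camera.

Request:
play_rows --rows '[{"jaw": 1, "xyz": [0, 0, -0.12], "spin": 0}, {"jaw": 1, "xyz": [0, 0, -0.26], "spin": 0}, {"jaw": 1, "xyz": [0, 0, -0.4], "spin": 0}, {"jaw": 1, "xyz": [0.12, 0, -0.48], "spin": 0}, {"jaw": 1, "xyz": [0.26, 0, -0.48], "spin": 0}, {"jaw": 1, "xyz": [0.37, 0, -0.48], "spin": 0}, {"jaw": 1, "xyz": [0.37, 0, -0.48], "spin": 0}, {"jaw": 1, "xyz": [0.37, 0, -0.48], "spin": 0}]'

```text
clock: 10.72
position: [0.467, -0.0003, 0.2184]
orientation: [-2.122, -2.316, 0.001]
wrist_force: [-0.1, -1.5, -0.6]
width: 0.001
grip_force: 0.0
```

```bash
cat >> h.py <<'E'
import cv2
def blob(C,f):
    h=cv2.cvtColor(f,cv2.COLOR_RGB2HSV);m=((h[...,0]<16)&(h[...,1]>140)&(h[...,2]>70));k=np.zeros_like(m)
    u,v=map(int,proj(C,dock(.047,.018)));k[v-12:v+13,u-12:u+13]=1;m&=k
    ys,xs=np.nonzero(m);return u,v,len(xs),xs.mean().round(2),ys.mean().round(2),xs.min(),xs.max(),ys.min(),ys.max()
E
python3 - <<'E'
from h import *
from cell import manip
S0=np.load("scene.npz");C=manip.read_camera("scene");np.savez("scene2.npz",**C)
print(manip.sense()["position"])
for c in(S0,C): 
    print(blob(c,c["frame"]),c["origin"])
    u,v=275,297
    g=cv2.cvtColor(c["frame"],cv2.COLOR_RGB2HSV)
    for r in range(286,306): print(r,''.join('O' if (g[r,q,0]<16 and g[r,q,1]>140 and g[r,q,2]>70) else ('#' if g[r,q,2]<60 else '.') for q in range(255,300)))
for z in(.012,.02): print(z,proj(C,dock(.043,z)),proj(C,dock(.051,z)))
E
```

```text
[ 0.46713483 -0.00096402  0.21833768]
(276, 297, 29, np.float64(276.34), np.float64(297.48), np.int64(273), np.int64(280), np.int64(295), np.int64(300)) [ 0.21931146 -0.61172078  0.76702963]
286 #............................................
287 ##...........................................
288 ###..........................................
289 ###..........................................
290 ####.........................................
291 .####........................................
292 .#####.......................................
293 ..####.......................................
294 ...####......................................
295 ....###................OO....................
296 .....#.............O.OOOO....................
297 ..................OOOOOOOO...................
298 ..................OOOOOOO....................
299 ...................OOOOO.....................
300 ...................OO........................
301 .............................................
302 .............................................
303 .............................................
304 .....
[... 808 characters left out ...]
#######OOOOOOOOO...................
298 ..........#######OOOOOOOO....................
299 ............#####.OOOOO......................
300 ..................OOOO.......................
301 .............................................
302 .............................................
303 .............................................
304 .............................................
305 .............................................
0.012 (np.float64(275.4917973606633), np.float64(297.5295673247937)) (np.float64(277.5993365120953), np.float64(300.3110357509503))
0.02 (np.float64(275.44751655278793), np.float64(294.97241927992354)) (np.float64(277.5670612454528), np.float64(297.7562580240114))
```

```bash
python3 - <<'E'
from h import *
from cell import manip
S0=np.load("scene.npz");C=manip.read_camera("scene")
for f in(S0["frame"],C["frame"]):
    w=f[289:304,268:286].astype(int);d=np.clip(w[...,0]-w[...,2]-15,0,None);print((d.sum(1)).tolist(),(d.sum(0)).tolist())
d=np.abs(S0["frame"].astype(int)-C["frame"]).max(2)
for n,(a,b,e,g) in dict(roll=(200,226,203,232),blue=(248,308,200,227),box=(232,290,322,365),tape=(215,256,288,323)).items(): print(n,(d[a:b,e:g]>60).mean().round(3))
print(manip.sense()["wrist_force"])
E
```

```text
[0, 0, 0, 0, 110, 349, 567, 730, 876, 875, 612, 271, 58, 0, 0] [0, 0, 0, 0, 114, 355, 538, 576, 583, 629, 659, 597, 339, 58, 0, 0, 0, 0]
[0, 0, 0, 0, 87, 265, 440, 667, 879, 875, 599, 300, 106, 5, 0] [0, 0, 0, 9, 151, 349, 494, 541, 549, 563, 594, 547, 338, 88, 0, 0, 0, 0]
roll 0.0
blue 0.0
box 0.0
tape 0.0
[-0.87532864 -0.22599438 -0.72173244]
```

```bash
python3 -c "
from cell import manip
print(manip.job_done())"
```

```text
the job is handed in; nothing more can be done
None
```

The torch was pushed over into the cradle and back onto the charging contact, and the job is handed in. In the last scene pictures the orange catch is in its original up position in front of the lamp end, and the roll, carton, tape measure and blue torch have not moved.

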